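# Hang the parts carrier and hold it raised with the cam lever

## Robot

A 6-joint arm with a two-finger parallel gripper is mounted at the origin on the work surface. World frame = base frame: x ahead of the robot, y to its left, z up, the work surface at z = 0. Lengths are in mm, angles in rad, forces in N, time in s.
With the tool pointing down it reaches from about 150 to 775 mm from the base axis. Payload 6.1 kg.
Tool frame: the origin (TCP) lies midway between the tips of the shut fingers; the grasp point (between the pads) lies 19 mm behind it; z points along the fingers, y is the line along which they close (so a half turn about z gives the same grasp; the last joint's range is limited). The gripper opens to 85 mm and grips with 20 to 120 N. Pads are 22 mm wide; open, the fingers measure 114 mm over their backs; the gripper's body (76 mm by 85 mm) begins 54 mm behind the grasp point. The pads swing forward as they close: fully open they stand 13 mm farther back than shut.
Start: joints at [1.243, 0.126, -0.04, 1.405, 0, 1.571], TCP at [169.023, 497.031, 231.295] pointing down, gripper open.
Joint ranges: [-2.72, 2.72], [-0.95, 1.95], [-1.27, 1.35], [-1.78, 2.02], [-1.46, 1.47], [-3.14, 3.14]. Speed limits (rad/s): [2.39, 2.39, 3.01, 3.14, 3.14, 3.14].

## Interface

Orientations are given as a unit quaternion [w, x, y, z].
In Python, from station import observe, cams, ticket, models gives the robot as it stands.
- The arm moves only by the tool drive_tool, never from a script. Its argument "steps" is a list of rows, each a list of 5 numbers: the gripper command: -1 is shut, 1 is fully open, values between are in proportion, then the shift along the tool's x, y, z in cm, then the turn about the tool's z in rad. A call has 1 to 12 rows; each row is the pose to reach, as a shift and turn from the pose commanded when the call began, along the tool's axes at that moment; what a row does not reach only later rows make up. A row lasts 1/8 s, in which the tool goes at most 62.5 mm and 10.7 degrees, less where a joint would pass 70% of its speed; a pose out of reach is approached as far as the arm can. A call with a gripper value outside its range is refused whole. The fingers move at their own pace and stop on an object; the grip force is fixed at half the most. Time passes only in rows, so rows that repeat a pose let the fingers close. It gives the time, the measured TCP pose, the force, the opening and the grip force at its end, in the units of the state.
- observe(): the state, without advancing time (a new reading comes with each control period).
- cams.camera(name): name is "scene" or "top" or "wrist"; returns the picture (384x512x3 uint8, red, green, blue); there is no depth.
- cams.camera_params(name): a dict with "fov_y" (degrees; the focal length in pixels is half the picture's height over the tangent of half this angle, whatever the lens; pixels are square), "cx", "cy" (the principal point, pixels), "T" (4x4, takes a point from camera to world coordinates); the wrist camera has in their place "hand_eye" (4x4, takes a point from camera to tool coordinates, whose origin is the TCP and whose axes are the flange's). Camera axes: x right, y down, z forward; pixel columns grow to the right and rows downward; lengths in mm; the calibration is good to about 2 mm. A picture is of the moment at which its call begins: read the wrist's pose just before it. camera_params takes no time and is no camera call.
- ticket.sign_off(): hands the job in; it is judged then, once.
Trained networks look in the newest picture that a camera, given by its name, has taken for a name from the list of things; names that differ only in an ending like _2 or _b are one class to them, and where a whole thing is asked for, a point or a joint stands for the part that bears it (a point fixed in the world has none). Each returns a list of dicts, best first, with "score" (0 to 1); they miss things now and then, are a little off and sometimes report something else, mostly with a low value. They report only what shows in the picture. A call takes as long as a camera call.
- models.cut_out(camera, name): "pixels" (384x512 bool, what is visible of it) and "position" ([column, row] in pixels, amid what is visible of it).
The state is a dict: "time": time; "qpos": joint angles; "joint_velocities": joint speeds; "joint_torque": joint torques, N m; "position": TCP position; "tcp_rot": TCP orientation; "wrist_force": force on the tool from outside, world axes, zero at the start; "wrist_torque": the same for the moment, N m; "width": finger opening in mm; "gripper_force": force on a finger pad.
Only numpy, scipy, OpenCV 4.12 (cv2) and the standard library are available. Lean on these libraries where they do the work, as an engineer would, in place of code of your own. Each camera call takes 0.05 s, during which the arm holds its last target. There are 200 camera calls.

## Task

Pick up the small steel parts carrier by its hoop handle and hang it on the hook of the green lift stand, keeping it upright, and let go of it there. Then swing the stand's sprung cam lever up to its highest lift point (lever standing straight up) and finish while still holding the lever there, so that the carrier hangs raised and still while I slide a bin in under it. Leave the loose things lying about on the bench where they are.

Things in the scene. Friction and masses are not known exactly. Their poses are not given: they have to be found in the camera images.
- carrier: Parts carrier: open square steel tray 100 x 100 mm, 50 mm high, wall 3 mm, with six brass bushings fixed in it and a rigid dark hoop handle across its middle; about 0.5 kg. Loose. Origin: centre of its underside; z up, y along the hoop's bar. The hoop's two uprights (12 x 6 mm) stand at y = -47 and +47 mm, up to the bar. It is the same turned by half a turn.
- carrier_bar (a point): Centre of the hoop's straight top bar (155 mm above the carrier's underside). The bar is 12 mm wide (carrier x), 10 mm thick (z), 100 mm long (carrier y), its underside 150 mm above the carrier's underside; 88 mm clear between the uprights. Gripped about 30 mm to one side of its centre, the fingers keep clear of the hook that comes under the bar's middle.
- stand: Lift stand bolted to the bench: green block 90 mm (x) x 110 mm (y), 110 mm high, on a dark base plate 12 mm thick. Origin: centre of the block's underside at bench height; its front is its -x side, facing roughly to the robot; the cam lever is on its -y side. The steel hook rises from the block's top and reaches forward (-x).
- lift_hook: The steel hook, 10 mm round bar, on its follower bar; lifted by the cam. Axes as the stand's; its origin is the stand's when the lever is down. The bar rises to 210 mm above the bench, goes forward and down to a level flat seat, 20 mm wide, 98 to 152 mm ahead (-x) of the block's middle; its end turns up to 208 mm, 168 mm ahead. The hoop goes over that end from the front, then down.
- hook_seat (a point): Middle of the top of the hook's level seat, 125 mm ahead of the block's middle, 180 mm above the bench while the lever is down; x, y, z as the stand's. With the carrier hung, the bar's centre is 5 mm above it and the carrier's underside 30 mm above the bench.
- cam_lever (a joint): Angle of the cam lever, rad. 0: down, where its spring rests it, the lever leaning forward (-x of the stand) 1.3 rad from upright. Grows as the lever swings up and back. 1.3: lever straight up, highest lift (hook 22 mm higher than at 0). Beyond it, up to the stop at 1.75, the lift falls again. Takes about 2 to 5 N at the grip to swing, and springs back down if let go anywhere.
- lever_grip (a point): Middle of the cam lever's black grip: a round bar 16 mm thick, parallel to the stand's y, sticking out from stand y = -83 to -165 mm at the end of the 130 mm steel arm. The point lies on the bar's axis, at stand y = -135 mm, and moves on an arc about point lever_axis: at lever value 0 it is 125 mm ahead (-x) of it and 35 mm above it, at 1.3 it is 130 mm straight above it.
- lever_axis (a point): Fixed point on the lever's level axle line (along the stand's y), abreast of the middle of the grip: stand x 0, y -135 mm, 80 mm above the bench. Axes as the stand's. The arm and a dark eccentric disc turn on this axle beside the block.
- table: The plank-topped bench, top at height 0.
- tray: Bystander: plain steel tray 75 x 90 x 30 mm, no handle. Origin: centre of underside.
- wrench: Bystander: steel wrench lying flat. Origin: under its middle.
- screwdriver: Bystander: screwdriver lying on the bench. Origin: under its middle.
- jar: Bystander: amber jar, 60 mm wide, 80 mm high. Origin: centre of underside.
- bearing: Bystander: steel ring 62 mm wide, 16 mm high. Origin: centre of underside.
- cup: Bystander: aluminium cup 70 mm wide, 70 mm high. Origin: centre of underside.
- flange: Bystander: dark steel flange 70 mm wide, 30 mm high. Origin: centre of underside.

How it is judged:
By the outcome, as a careful person would: the job done as asked, in the order asked, and still so for the second after the job is handed in, while the arm keeps its last pose, push and grip.
It also fails if it takes over 58 s, if anything falls off the work surface, if the arm or the gripper's body presses on something with over 40 N, if the wrist force passes 120 N, or if a joint passes its speed limit or range.

## Working session

There is one attempt and no reset: what is moved stays moved. The work goes in short steps, Python scripts to look and compute and a tool call to move; the robot and the scene stay as the last step left them, time stands still between calls to the robot, and variables do not carry over. Pictures are saved under pics/ and viewed, at most 10 in all, crops included, and the job is handed in when it is done.

Besides the shell and the picture viewer there is one more tool, called after ">>>" as name([rows], argument=value, ...), one row to a line, values as JSON. drive_tool: Moves the arm, as the interface text tells. Its arguments: {"type":"object","properties":{"steps":{"type":"array"}},"required":["steps"]}

```bash
mkdir -p pics
cat > h.py <<'E'
import numpy as np, cv2
from station import observe, cams, ticket, models
from scipy.spatial.transform import Rotation as R
def rot(q): return R.from_quat([q[1],q[2],q[3],q[0]]).as_matrix()
def cam(name):
    s=observe(); im=cams.camera(name); p=cams.camera_params(name)
    f=im.shape[0]/2/np.tan(np.radians(p['fov_y'])/2)
    if 'T' in p: T=np.array(p['T'])
    else:
        T=np.eye(4);T[:3,:3]=rot(s['tcp_rot']);T[:3,3]=s['position'];T=T@np.array(p['hand_eye'])
    K=np.array([[f,0,p['cx']],[0,f,p['cy']],[0,0,1]])
    return im,K,T
def ray(K,T,uv):
    d=T[:3,:3]@np.linalg.inv(K)@np.array([*uv,1.]); return T[:3,3],d/np.linalg.norm(d)
def onz(K,T,uv,z):
    o,d=ray(K,T,uv); return o+d*(z-o[2])/d[2]
def tri(rs):
    A=sum(np.eye(3)-np.outer(d,d) for o,d in rs); b=sum((np.eye(3)-np.outer(d,d))@o for o,d in rs)
    return np.linalg.solve(A,b)
def proj(K,T,P):
    c=np.linalg.inv(T)@np.array([*P,1.]); u=K@c[:3]; return u[:2]/u[2]
def save(im,n): cv2.imwrite('pics/'+n,im[:,:,::-1])
E
python3 - <<'E'
from h import *
np.set_printoptions(precision=1,suppress=True)
print(observe())
a=[]
for c in ['scene','top']:
    im,K,T=cam(c); save(im,c+'1.png'); print(c,K[0,0],K[:2,2],T); a.append(im)
    for n in ['carrier','carrier_bar','stand','lift_hook','hook_seat','cam_lever','lever_grip']:
        for r in models.cut_out(c,n)[:2]: 
            uv=r['position'];m=r['pixels'];print(n,round(r['score'],2),np.array(uv),m.sum(),onz(K,T,uv,0),cv2.boundingRect(m.astype('uint8')))
cv2.imwrite('pics/both.png',cv2.resize(np.hstack(a)[:,:,::-1],(800,300)))
im,K,T=cam('wrist');save(im,'w1.png')
E
```

```text
{'time': 0.0, 'qpos': array([ 1.2,  0.1, -0. ,  1.4, -0. ,  1.6]), 'joint_velocities': array([ 0., -0.,  0.,  0.,  0., -0.]), 'joint_torque': array([ -0. , -43.6,  35.3,   0. ,   0. ,   0. ]), 'position': array([168.9, 496.7, 230.5]), 'tcp_rot': array([-0. ,  0.2,  1. , -0. ]), 'wrist_force': array([ 0.3, -0.2, -0.3]), 'wrist_torque': array([-0., -0., -0.]), 'gripper_force': 0.0, 'width': 85.39040541971265}
scene 351.6441519943732 [248.7 188.3] [[  -0.3    0.8   -0.5 1116.9]
 [   1.     0.2   -0.1   79.2]
 [  -0.    -0.5   -0.9 1117.3]
 [   0.     0.     0.     1. ]]
carrier 0.88 [361.3 181.5] 983 [370.9 310.1   0. ] (344, 155, 44, 47)
carrier_bar 0.88 [362.4 176.6] 1078 [348.5 311.8   0. ] (343, 155, 45, 47)
carrier_bar 0.61 [236.4 180.1] 589 [ 484. -137.    0.] (211, 130, 35, 60)
stand 0.73 [232.  201.3] 2804 [ 572.9 -128.     0. ] (196, 133, 65, 95)
lift_hook 0.73 [237.3 182.1] 481 [ 491.4 -131.4    0. ] (211, 131, 35, 60)
lift_hook 0.47 [232.4 198.6] 2893 [ 562.1 -129.7    0. ] (195, 131, 65, 97)
hook_seat 0.87 [237.2 182.5] 558 [ 493.1 -131.3    0. ] (210, 131, 36, 59)
cam_lever
[... 347 characters left out ...]
    0. ] (298, 193, 46, 48)
carrier 0.53 [148.9 197.5] 1001 [563.1 231.    0. ] (130, 174, 43, 42)
carrier_bar 0.57 [108.  261.5] 1706 [386.5 334.3   0. ] (79, 240, 59, 48)
carrier_bar 0.49 [280.4 194. ] 887 [ 579.9 -131.4    0. ] (260, 183, 47, 79)
stand 0.92 [280.8 193.8] 3994 [ 580.5 -132.5    0. ] (242, 162, 102, 93)
lift_hook 0.73 [281.3 195.2] 978 [ 576.6 -133.9    0. ] (261, 183, 46, 78)
hook_seat 0.74 [282.8 194.6] 833 [ 578.4 -138.     0. ] (261, 184, 45, 78)
hook_seat 0.3 [277.3 193.9] 4164 [ 580.  -122.8    0. ] (241, 162, 104, 101)
cam_lever 0.55 [309.5 230.7] 509 [ 480.6 -212.3    0. ] (298, 193, 47, 48)
lever_grip 0.61 [311.7 229.5] 525 [ 484.  -218.2    0. ] (298, 192, 47, 49)
```

View pics/scene1.png

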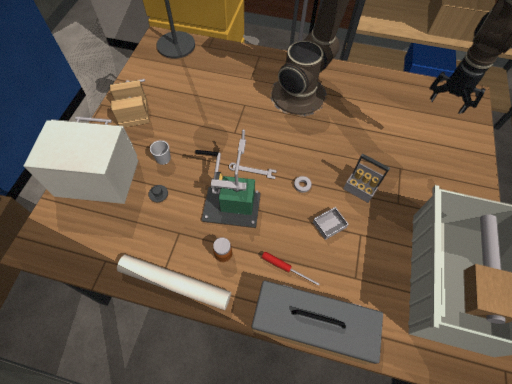

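View pics/top1.png

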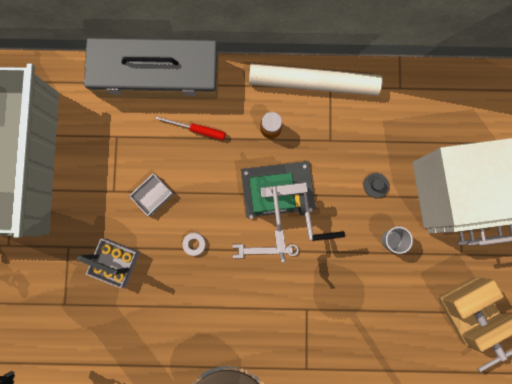

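The overviews show the carrier at scene (366,178) and top (110,262). The stand is at scene (233,190) and top (280,190), with its grip at top (330,236) and scene (218,152). The wrench lies under the hook. Next I'll look at enlarged crops.

Run:
```python
from h import *
s=cv2.imread('pics/scene1.png');t=cv2.imread('pics/top1.png')
def c(im,x,y,w=80,h=60): return cv2.resize(im[y:y+h,x:x+w],(400,300),interpolation=cv2.INTER_CUBIC)
cv2.imwrite('pics/crop1.png',np.vstack([np.hstack([c(s,326,148),c(t,70,230)]),np.hstack([c(s,190,126,107,80),c(t,240,172,107,80)])]))
```

```text
(no output)
```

View pics/crop1.png

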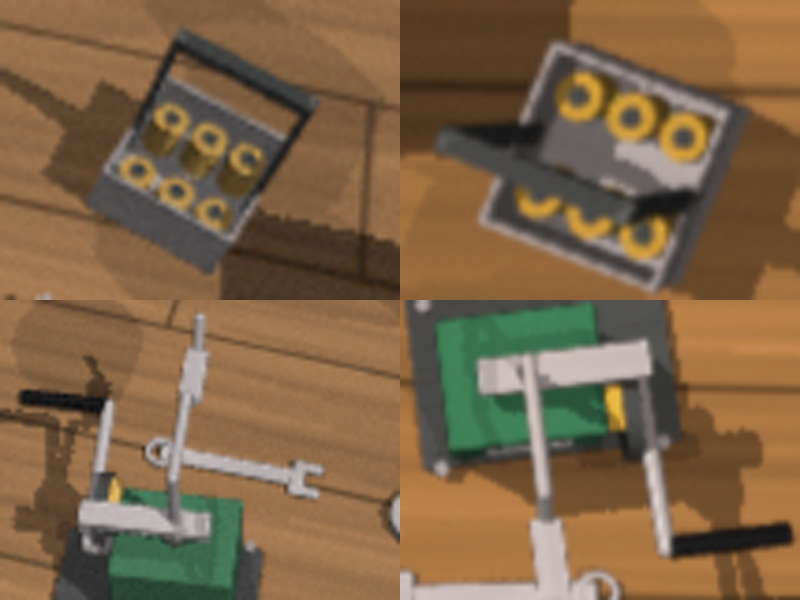

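Scene crop: bar ends at scene (362,156) and (388.6,169), and top (78.5,258.5) and (116,271). The seat is at scene (242,145.5) and top (280,240). The grip runs between scene (195.4,152) and (218.9,154.6).

Run:
```python
from h import *
np.set_printoptions(precision=1,suppress=True)
P={}
ims,Ks,Ts=cam('scene');imt,Kt,Tt=cam('top')
for n,a,b in [('barA',(362.2,156),(78.5,258.5)),('barB',(388.6,169.2),(115.5,271)),('barC',(375.4,162.6),(97,265)),('seat',(241.9,145.5),(279.9,240)),('gripend',(195.4,151.9),(344.3,234.3)),('gripin',(218.9,154.6),(312.2,237.5)),
 ('blkFL?',(190+238/3.738,126+198/3.75),(240+37/3.738,172+25/3.75))]:
    r=[ray(Ks,Ts,a),ray(Kt,Tt,b)]; p=tri(r); P[n]=p
    print(n,p,proj(Ks,Ts,p)-a,proj(Kt,Tt,p)-b)
g=P['gripin']-P['gripend'];print('stand y yaw',np.degrees(np.arctan2(g[1],g[0]))-90,np.linalg.norm(g))
g=P['barA']-P['barB'];print('bar yaw',np.degrees(np.arctan2(g[1],g[0])),np.linalg.norm(g))
for z in (110,): print([onz(Kt,Tt,(240+x/3.738,172+y/3.75),z) for x,y in[(37,25),(193,3),(210,140),(50,155)]])
# base plate top z=12 corners in top image
print([onz(Kt,Tt,uv,12) for uv in [(243,170),(309,163),(315,210),(248,217)]])
print(rot(observe()['tcp_rot']), observe()['position'])
```

```text
barA [411.3 293.2 225.5] [12.6 -2.1] [17.5 -3.5]
barB [367.  331.6  91.8] [-13.6  -0.8] [-18.1  -0.1]
barC [384.7 316.1 147.7] [-0.3  0. ] [-0.4  0. ]
seat [ 453.1 -121.8  178.8] [-0.1 -0. ] [-0.2  0. ]
gripend [ 470.8 -287.1  106.7] [-0. -0.] [-0.1  0. ]
gripin [ 460.9 -205.3  107. ] [-0.4 -0. ] [-0.6  0.1]
blkFL? [591.5 -47.6 220.2] [-0.5 -0. ] [-0.7  0.1]
stand y yaw 6.89267044811514 82.36284896335812
bar yaw -40.93532460043173 146.05477769791176
[array([606.4, -47.8, 110. ]), array([ 623.4, -153.3,  110. ]), array([ 530.9, -165.8,  110. ]), array([518.7, -58.3, 110. ])]
[array([643. , -27.1,  12. ]), array([ 666. , -208.3,   12. ]), array([ 536.8, -225.5,   12. ]), array([514.2, -43.5,  12. ])]
[[-0.9  0.3  0. ]
 [ 0.3  0.9  0. ]
 [-0.   0.  -1. ]] [169.  497.  231.3]
```

Run:
```python
from h import *
np.set_printoptions(precision=1,suppress=True)
ims,Ks,Ts=cam('scene');imt,Kt,Tt=cam('top')
P=[]
for a,b in [((362.2,156),(115.5,271)),((388.6,169.2),(78.5,258.5))]:
    p=tri([ray(Ks,Ts,a),ray(Kt,Tt,b)]);P.append(p);print(p,proj(Ks,Ts,p)-a,proj(Kt,Tt,p)-b)
g=P[1]-P[0];print(np.degrees(np.arctan2(g[1],g[0])),np.linalg.norm(g))
print(cams.camera_params('wrist'))
```

```text
[371.5 270.3 150.4] [-0.4  0. ] [-0.5  0.1]
[399.4 360.8 147.5] [-0.  0.] [-0.1  0. ]
72.8730586439661 94.72146508535947
{'fov_y': 58.15337285849146, 'cx': 259.86848733194995, 'cy': 186.48616956530967, 'hand_eye': array([[   0. ,   -1. ,   -0.3,   66.6],
       [   1. ,    0. ,   -0. ,   -0.6],
       [   0. ,   -0.3,    1. , -142.6],
       [   0. ,    0. ,    0. ,    1. ]])}
```

>>> drive_tool([
  [1,-26.2,-7.2,1.6,1.54],
  [1,-26.2,-7.2,1.6,1.54],
  [1,-26.2,-7.2,1.6,1.54],
  [1,-26.2,-7.2,1.6,1.54],
  [1,-26.2,-7.2,1.6,1.54],
  [1,-26.2,-7.2,1.6,1.54],
  [1,-26.2,-7.2,1.6,1.54],
  [1,-26.2,-7.2,1.6,1.54],
  [1,-26.2,-7.2,1.6,1.54],
  [1,-26.2,-7.2,1.6,1.54],
  [1,-26.2,-7.2,1.6,1.54],
])

```text
time: 2.42
position: [393.9, 344.5, 215.3]
tcp_rot: [-0.0, 0.804, 0.595, 0.0]
wrist_force: [0.1, 1.3, -0.1]
width: 85.3
gripper_force: 0.0
```

Run:
```python
from h import *
np.set_printoptions(precision=2,suppress=True)
im,K,T=cam('wrist');save(im,'w2.png')
s=observe();print(s['time'],s['position'],rot(s['tcp_rot'])[:,0],s['qpos'])
for n,p in [('A',(371.5,270.3,155)),('B',(399.4,360.8,155)),('g',(394.2,344.3,155))]: print(n,proj(K,T,p))
for r in models.cut_out('wrist','carrier_bar')[:2]: 
    m=r['pixels'];print(r['score'],r['position'],m.sum(),cv2.boundingRect(m.astype('uint8')))
```

```text
2.475 [393.88 344.52 215.28] [ 0.29  0.96 -0.  ] [ 0.72  0.12 -0.08  1.37 -0.    2.59]
A [258.41 311.67]
B [258.85 176.07]
g [258.58 203.25]
0.93 [262.0, 200.2] 13176 (208, 139, 114, 186)
```

View pics/w2.png

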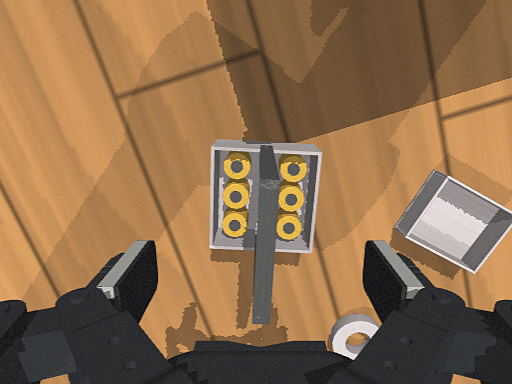

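The bar shows from (261.5,322) at the near end to (268.5,181) at the far end, turned about 3° from the tool. The fingers straddle it.

Run:
```python
from h import *
np.set_printoptions(precision=2,suppress=True)
im,K,T=cam('wrist');s=observe()
for z in (155,160):
    A=onz(K,T,(261.5,322),z);B=onz(K,T,(268.5,181),z);g=B-A
    c=(A+B)/2;u=g/np.linalg.norm(g);t=c+30*u
    print(A,B,np.linalg.norm(g),'yaw',np.degrees(np.arctan2(g[1],g[0])),'target',t,'tool',rot(s['tcp_rot']).T@(t-s['position']))
    X=rot(s['tcp_rot'])[:,0];print(np.degrees(np.arctan2(X[1],X[0])))
```

```text
[371.12 261.87 155.  ] [404.11 356.14 155.  ] 99.87623275017407 yaw 70.71308400486318 target [397.52 337.32 155.  ] tool [-5.83  5.61 60.3 ]
73.01075330028391
[372.19 265.48 160.  ] [404.36 357.43 160.  ] 97.41492152827698 yaw 70.7130840048632 target [398.19 339.77 160.  ] tool [-3.3   5.53 55.3 ]
73.01075330028391
```

>>> drive_tool([
  [1,-0.4,0.55,0,0.04],
  [1,-0.4,0.55,4,0.04],
  [1,-0.4,0.55,7.8,0.04],
  [1,-0.4,0.55,7.8,0.04],
  [1,-0.4,0.55,7.8,0.04],
  [-1,-0.4,0.55,7.8,0.04],
  [-1,-0.4,0.55,7.8,0.04],
  [-1,-0.4,0.55,7.8,0.04],
  [-1,-0.4,0.55,7.8,0.04],
  [-1,-0.4,0.55,7.8,0.04],
  [-1,-0.4,0.55,7.8,0.04],
  [-1,-0.4,0.55,7.8,0.04],
])

```text
time: 4.08
position: [397.8, 339.2, 137.6]
tcp_rot: [-0.0, 0.816, 0.579, 0.0]
wrist_force: [-3.7, -0.1, 4.8]
width: 10.6
gripper_force: 59.5
```

>>> drive_tool([
  [-1,0,0,-4,0],
  [-1,0,0,-8.5,0],
  [-1,-2.6,0.7,-8.5,-0.03],
  [-1,-6.8,1.8,-8.5,-0.07],
  [-1,-11.5,3.1,-8.5,-0.12],
  [-1,-16.7,4.5,-8.5,-0.18],
  [-1,-22,5.9,-8.5,-0.24],
  [-1,-27.3,7.3,-8.5,-0.3],
  [-1,-32.5,8.7,-8.5,-0.35],
  [-1,-37.5,10.1,-8.5,-0.4],
  [-1,-41,11,-8.5,-0.44],
  [-1,-42.7,11.5,-8.5,-0.457],
])

```text
time: 5.58
position: [364.5, -104.0, 221.2]
tcp_rot: [-0.0, 0.664, 0.748, -0.001]
wrist_force: [0.1, 1.4, -5.1]
width: 10.3
gripper_force: 59.4
```

>>> drive_tool([
  [-1,0,0,0,0],
  [-1,0,0,0,0],
  [-1,0,0,0,0],
])

```text
time: 5.95
position: [365.3, -101.2, 222.0]
tcp_rot: [-0.0, 0.663, 0.749, -0.0]
wrist_force: [0.1, -0.7, -5.0]
width: 10.7
gripper_force: 59.5
```

Run:
```python
from h import *
np.set_printoptions(precision=2,suppress=True)
im,K,T=cam('wrist');save(im,'w3.png');w=im
s=observe();print(s['time'],s['position'],rot(s['tcp_rot'])[:,0],s['qpos'])
pp=lambda p:proj(K,T,p)
print('seat',pp((453,-122,180)),'bar c',pp((368.6,-131.8,240)))
a,K,T=cam('scene');save(a,'s3.png');print('seat',pp((453,-122,180)))
b,K,T=cam('top');save(b,'t3.png');print('seat',pp((453,-122,180)))
c=lambda im,x,y:cv2.resize(im[y:y+90,x:x+120],(400,300),interpolation=cv2.INTER_CUBIC)
cv2.imwrite('pics/c3.png',np.vstack([np.hstack([c(a,190,110),c(b,240,172)]),np.hstack([cv2.resize(w,(400,300)),cv2.resize(a,(400,300))])])[:,:,::-1])
```

```text
6.0 [ 365.36 -101.25  222.15] [-0.12  0.99  0.  ] [-0.27 -0.15 -0.33  1.39  0.    1.18]
seat [401.55 262.66] bar c [256.82 329.37]
seat [241.7  145.25]
seat [279.85 240.07]
```

View pics/c3.png

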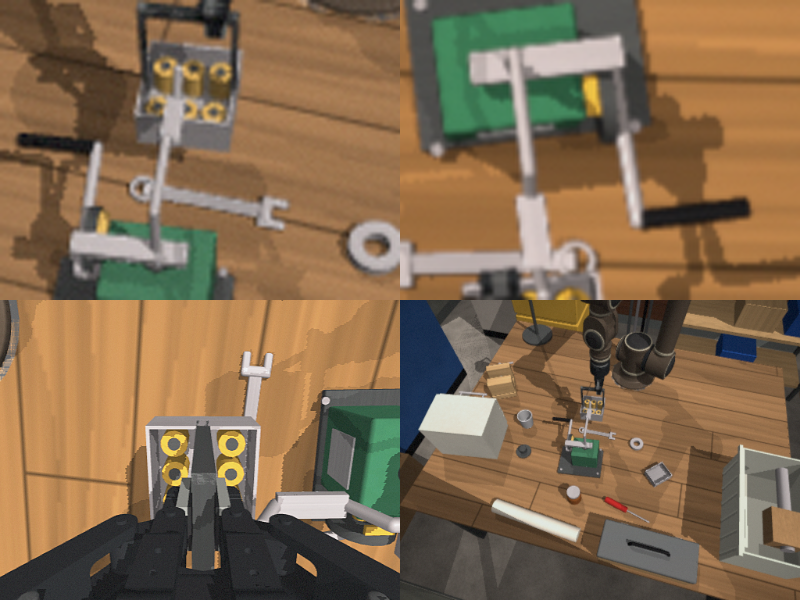

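The carrier is held upright and the seat shows near where predicted. I'll check the stand's yaw with an overlay.

```bash
cat > ov.py <<'E'
from h import *
def stand(c,yaw,lift=0):
    y=np.radians(yaw);X=np.array([np.cos(y),np.sin(y),0]);Y=np.array([-np.sin(y),np.cos(y),0])
    S=lambda a,b,z:np.array([c[0],c[1],0])+a*X+b*Y+np.array([0,0,z])
    L=[[S(-45,-55,110),S(-45,55,110),S(45,55,110),S(45,-55,110),S(-45,-55,110)],
       [S(-152,-10,180),S(-98,-10,180),S(-98,10,180),S(-152,10,180),S(-152,-10,180)],
       [S(-125,-83,115),S(-125,-165,115)],[S(-45,-55,12),S(-45,55,12)],[S(-168,0,208),S(-168,0,190)]]
    return L,S
def draw(im,K,T,L,sc,col=(255,0,0)):
    im=cv2.resize(im,None,fx=sc,fy=sc,interpolation=cv2.INTER_CUBIC)
    for l in L: cv2.polylines(im,[np.array([(proj(K,T,p)+.5)*sc-.5 for p in l]).round().astype(int)],False,col,1)
    return im
E
python3 - <<'E'
from ov import *
c=(453+124,-122+15); L,S=stand(c,6.9)
o=[]
for n,(x,y,w,h),sc in [('wrist',(300,80,212,212),400/212),('top',(240,155,110,110),400/110)]:
    im,K,T=cam(n); d=draw(im,K,T,L,sc); o.append(d[int(y*sc):int(y*sc)+400,int(x*sc):int(x*sc)+400])
cv2.imwrite('pics/ov.png',np.hstack([cv2.resize(a,(400,400)) for a in o])[:,:,::-1])
E
```

```text
(no output)
```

View pics/ov.png

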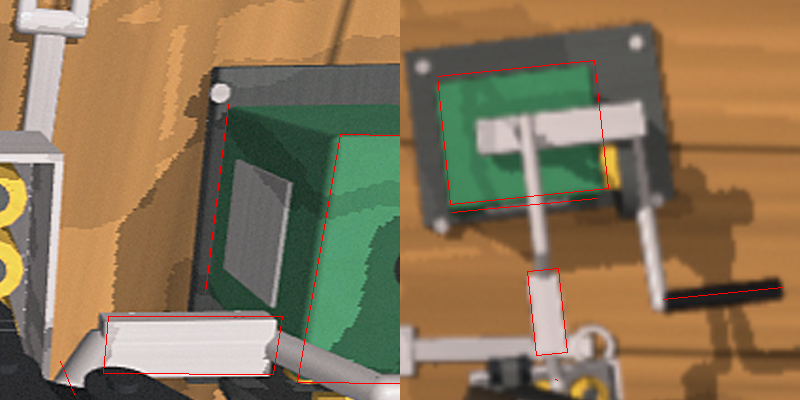

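The model matches both views to about 2–3 mm. The carrier can go straight in about 82 mm and then down.

>>> drive_tool([
  [-1,0,1.5,0,0],
  [-1,0,4,0,0],
  [-1,-0.1,6.5,0,0],
  [-1,-0.1,8,0,0],
  [-1,-0.1,8.2,0,0],
  [-1,-0.1,8.2,0,0],
  [-1,-0.1,8.2,1.5,0],
  [-1,-0.1,8.2,3.0,0],
  [-1,-0.1,8.2,4.0,0],
  [-1,-0.1,8.2,4.7,0],
  [-1,-0.1,8.2,4.7,0],
  [-1,-0.1,8.2,4.7,0],
])

```text
time: 7.7
position: [447.1, -93.2, 175.7]
tcp_rot: [0.0, 0.663, 0.748, 0.0]
wrist_force: [-0.5, -0.4, -4.7]
width: 10.9
gripper_force: 59.5
```

Run:
```python
from ov import *
s=observe();print(s['time'],s['position'],s['wrist_force'],s['wrist_torque'])
o=[]
for n,(x,y,w,h) in [('wrist',(140,150,234,234)),('scene',(190,100,80,80))]:
    im,K,T=cam(n); o.append(cv2.resize(im[y:y+h,x:x+w],(400,400),interpolation=cv2.INTER_CUBIC))
cv2.imwrite('pics/h4.png',np.hstack(o)[:,:,::-1])
```

```text
7.7 [447.09084319 -93.1743598  175.66404357] [-0.53396348 -0.40097413 -4.65158619] [ 0.11013715 -0.00046056  0.0165317 ]
```

View pics/h4.png

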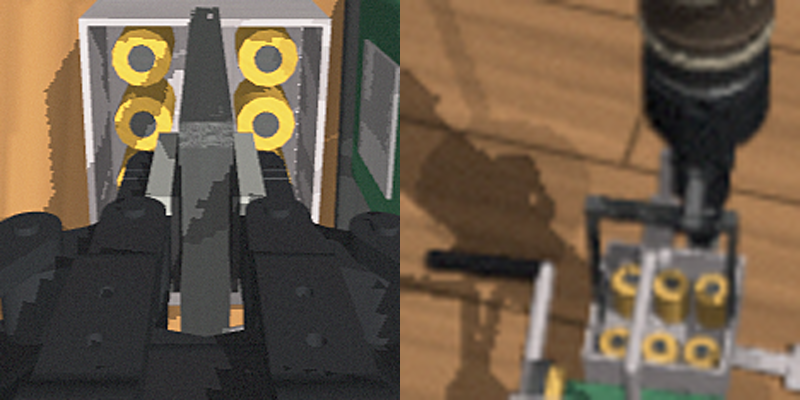

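The bar is across the hook's seat, midway, with the hook end in front. Next I'll lower onto the seat in small steps.

>>> drive_tool([
  [-1,0,0,0.4,0],
  [-1,0,0,0.7,0],
  [-1,0,0,0.85,0],
  [-1,0,0,0.85,0],
  [-1,0,0,0.85,0],
])

```text
time: 8.43
position: [446.9, -93.1, 167.2]
tcp_rot: [0.0, 0.663, 0.748, 0.0]
wrist_force: [-2.1, 1.4, 0.1]
width: 10.5
gripper_force: 60.2
```

Weight is on the hook, so I'll release and rise.

>>> drive_tool([
  [-0.5,0,0,0.85,0],
  [0,0,0,0,0],
  [0,0,0,0,0],
  [0,0,0,0,0],
  [0,0,0,-2,0],
  [0,0,0,-5,0],
  [0,0,0,-9,0],
  [0,0,0,-13,0],
  [0,0,0,-13,0],
])

```text
time: 9.55
position: [448.1, -93.4, 299.8]
tcp_rot: [0.002, 0.663, 0.748, 0.001]
wrist_force: [-0.2, -0.5, -0.4]
width: 42.4
gripper_force: 0.0
```

Run:
```python
from ov import *
s=observe();print(s['time'],s['position'],s['wrist_force'],s['qpos'])
c=(453+123,-122+15); L,S=stand(c,6.9)
o=[]
for n,(x,y,w,h) in [('wrist',(0,0,512,384)),('scene',(180,100,100,75)),('top',(240,165,120,90))]:
    im,K,T=cam(n); sc=400/w;d=draw(im,K,T,L[2:3],sc); o.append(cv2.resize(d[int(y*sc):int(y*sc)+300,int(x*sc):int(x*sc)+400],(400,300)))
    for r in models.cut_out(n,'lever_grip')[:1]: print(n,r['score'],r['position'],proj(K,T,S(-125,-135,115)))
o.append(o[0]*0)
cv2.imwrite('pics/r5.png',np.vstack([np.hstack(o[:2]),np.hstack(o[2:])])[:,:,::-1])
```

```text
9.55 [448.11817061 -93.39037337 299.78101418] [-0.15808598 -0.53164415 -0.43989729] [-2.05429183e-01  3.94485580e-03 -2.06420663e-02  1.54073088e+00
 -5.50612718e-05  1.24537559e+00]
wrist 0.86 [268.5, 278.3] [258.54363134 309.07791232]
scene 0.53 [210.0, 155.1] [203.74319415 151.79829113]
top 0.8 [306.9, 207.3] [332.39771959 235.07978891]
```

View pics/r5.png

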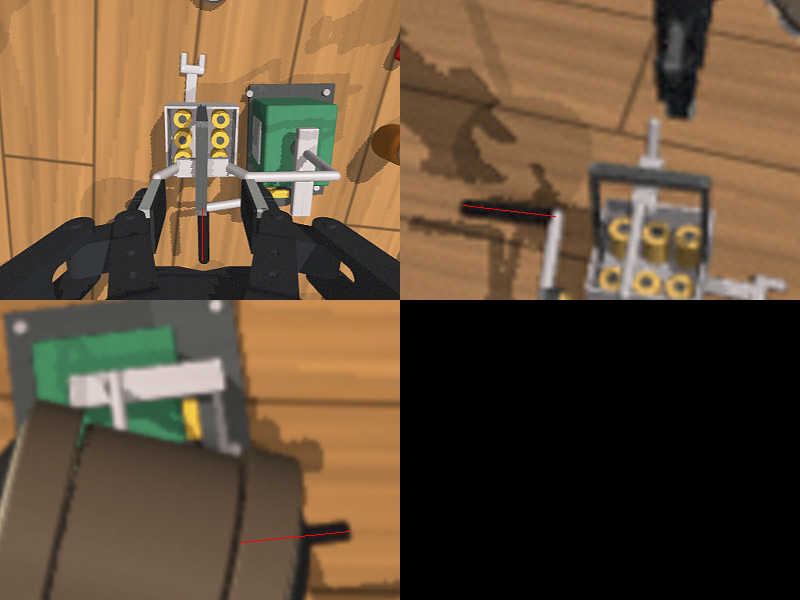

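The carrier hangs centred and upright, released. The lever grip matches the model in the wrist view at about (258,300). Next I'll go to the lever grip.

>>> drive_tool([
  [0.2,-4,0,0,0],
  [0.2,-9,0,0,0],
  [0.2,-13.5,0,0,0],
  [0.2,-16.4,0,0,0],
  [0.2,-16.4,0,4,0],
  [0.2,-16.4,0,8,0],
  [0.2,-16.4,0,12,0],
  [0.2,-16.4,0,16,0],
  [0.2,-16.4,0,19,0],
  [0.2,-16.4,0,20.4,0],
  [0.2,-16.4,0,20.4,0],
  [0.2,-16.4,0,20.4,0],
])

```text
time: 11.35
position: [467.2, -256.3, 94.0]
tcp_rot: [0.001, 0.663, 0.748, 0.0]
wrist_force: [-0.1, 0.3, -0.6]
width: 51.5
gripper_force: 0.0
```

>>> drive_tool([
  [-1,0,0,0,0],
  [-1,0,0,0,0],
  [-1,0,0,0,0],
  [-1,0,0,0,0],
  [-1,0,0,0,0],
  [-1,0,0,0,0],
])

```text
time: 12.1
position: [469.1, -256.0, 93.9]
tcp_rot: [0.002, 0.663, 0.749, 0.002]
wrist_force: [7.6, 1.5, -2.1]
width: 14.1
gripper_force: 58.4
```

Run:
```python
from ov import *
np.set_printoptions(precision=2,suppress=True)
s=observe();print(s['time'],s['position'],s['wrist_force'],s['qpos'],s['width'])
X=rot(s['tcp_rot'])[:,1];print(X)
im,K,T=cam('wrist');a,_,_=cam('scene')
cv2.imwrite('pics/l6.png',np.hstack([cv2.resize(im,(400,300)),cv2.resize(a[100:175,180:280],(400,300),interpolation=cv2.INTER_CUBIC)])[:,:,::-1])
```

```text
12.1 [ 469.14 -255.96   93.93] [ 7.61  1.49 -2.08] [-0.5   0.18 -0.29  1.11  0.    0.95] 14.128729121456043
[0.99 0.12 0.01]
```

View pics/l6.png

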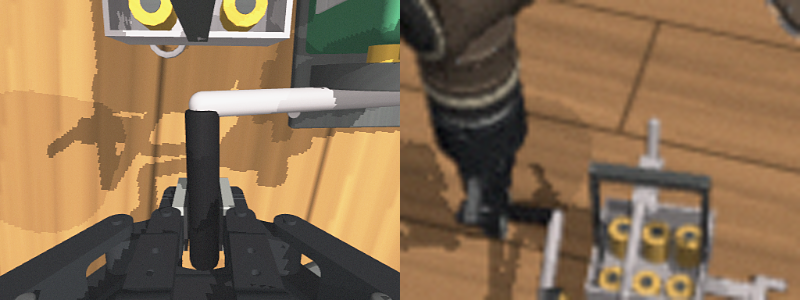

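The grip is held between the pads, arm and carrier clear. I'll swing along the arc, the first half, then check forces.

>>> drive_tool([
  [-1,0.0,0.3,-0.4,0],
  [-1,0,0.65,-1.23,0],
  [-1,0,1.2,-2.42,0],
  [-1,0,1.85,-3.55,0],
  [-1,0,2.6,-4.6,0],
  [-1,0,3.45,-5.58,0],
  [-1,0,4.4,-6.47,0],
  [-1,0,5.44,-7.25,0],
  [-1,0,5.44,-7.25,0],
  [-1,0,5.44,-7.25,0],
])

```text
time: 13.45
position: [516.4, -249.6, 168.6]
tcp_rot: [-0.001, 0.664, 0.748, -0.003]
wrist_force: [-19.7, -0.0, 17.6]
width: 14.0
gripper_force: 58.6
```

Some radial stress has built up (26 N). Ease the grip into a loose cage so the bar can slide, finish the arc that way, then close again at the top.

>>> drive_tool([
  [-0.5,0,0,0,0],
  [-0.5,0,0,0,0],
  [-0.5,0,1.1,-0.68,0],
  [-0.5,0,2.27,-1.25,0],
  [-0.5,0,3.5,-1.69,0],
  [-0.5,0,4.75,-2.0,0],
  [-0.5,0,6.04,-2.2,0],
  [-0.5,0,7.3,-2.27,0],
  [-0.5,0,7.3,-2.27,0],
  [-0.5,0,7.3,-2.27,0],
])

```text
time: 14.7
position: [592.8, -240.6, 187.6]
tcp_rot: [-0.0, 0.663, 0.748, -0.0]
wrist_force: [-3.5, -0.4, 0.5]
width: 21.3
gripper_force: 1.5
```

Run:
```python
from ov import *
np.set_printoptions(precision=2,suppress=True)
s=observe();print(s['time'],s['position'],s['wrist_force'],s['width'],s['qpos'])
c=(577,-107); L,S=stand(c,6.9); print('top grip model',S(0,-135,210))
im,K,T=cam('wrist');a,K2,T2=cam('scene');t,K3,T3=cam('top')
for n,(k,tt) in dict(wrist=(K,T),scene=(K2,T2)).items():
    for r in models.cut_out(n,'lever_grip')[:1]: print(n,r['score'],r['position'],proj(k,tt,S(0,-135,210)))
f=[[S(0,-83,210),S(0,-165,210)],[S(0,-78,80),S(0,-78,210)]]
w=draw(im,K,T,f,400/512)
cv2.imwrite('pics/f7.png',np.hstack([cv2.resize(w,(400,300)),draw(a,K2,T2,f,4)[400:700,720:1120]])[:,:,::-1])
```

```text
14.7 [ 592.81 -240.56  187.59] [-3.51 -0.41  0.53] 21.281331832306474 [-0.39  0.35  0.15  1.37 -0.    1.07]
top grip model [ 593.22 -241.02  210.  ]
wrist 0.83 [250.8, 206.8] [258.59 270.41]
scene 0.64 [208.5, 169.5] [191.96 167.04]
```

View pics/f7.png

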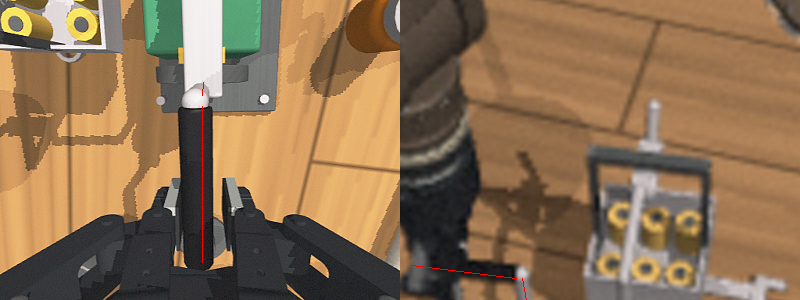

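The bar rests against the front pad, about 3 mm short of upright. The block's centre column matches the tool's. Closing the grip centres the lever at the top.

>>> drive_tool([
  [-1,0,0.1,0,0],
  [-1,0,0.1,0,0],
  [-1,0,0.1,0,0],
  [-1,0,0.1,0,0],
  [-1,0,0.1,0,0],
  [-1,0,0.1,0,0],
  [-1,0,0.1,0,0],
  [-1,0,0.1,0,0],
  [-1,0,0.1,0,0],
  [-1,0,0.1,0,0],
  [-1,0,0.1,0,0],
  [-1,0,0.1,0,0],
])

```text
time: 16.45
position: [593.9, -240.5, 188.0]
tcp_rot: [-0.0, 0.663, 0.748, 0.0]
wrist_force: [-4.3, 2.0, 1.6]
width: 14.0
gripper_force: 58.4
```

>>> drive_tool([
  [-1,0,0,0,0],
  [-1,0,0,0,0],
  [-1,0,0,0,0],
  [-1,0,0,0,0],
  [-1,0,0,0,0],
  [-1,0,0,0,0],
  [-1,0,0,0,0],
  [-1,0,0,0,0],
  [-1,0,0,0,0],
  [-1,0,0,0,0],
  [-1,0,0,0,0],
  [-1,0,0,0,0],
])

```text
time: 17.95
position: [593.9, -240.5, 188.0]
tcp_rot: [-0.0, 0.663, 0.748, 0.0]
wrist_force: [-4.0, 0.6, 1.4]
width: 14.0
gripper_force: 58.4
```

Run:
```python
from ov import *
np.set_printoptions(precision=2,suppress=True)
s=observe();print(s['time'],s['position'],s['wrist_force'],s['width'])
a,K,T=cam('scene');c1=models.cut_out('scene','carrier')[0]
m=c1['pixels'];print('before->after carrier',c1['score'],c1['position'],cv2.boundingRect(m.astype('uint8')))
old=cv2.imread('pics/s3.png')
# motion check: second frame a few readings later
b,_,_=cam('scene'); print('carrier motion',np.abs(a.astype(int)-b)[130:180,220:262].max(), np.abs(a.astype(int)-b)[130:180,220:262].mean())
w,K,T=cam('wrist')
for r in models.cut_out('wrist','lever_grip')[:1]:
    ys,xs=np.nonzero(r['pixels']); print(r['score'],[(y,xs[ys==y].mean().round(1)) for y in (150,180,210,240,270)],'cx',K[0,2])
```

```text
17.95 [ 593.93 -240.48  187.97] [-4.04  0.64  1.39] 14.009613114995997
before->after carrier 0.83 [242.6, 162.5] (226, 136, 33, 44)
carrier motion 20 1.913015873015873
0.87 [(150, np.float64(257.0)), (180, np.float64(257.5)), (210, np.float64(258.5)), (240, np.float64(258.5)), (270, np.float64(259.5))] cx 259.86848733194995
```

```bash
python3 -c "
from station import ticket
print(ticket.sign_off())"
```

```text
the job is handed in; nothing more can be done
None
```

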